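# Close up the spice canisters at the market stall

## Task

The stall is closing for the night: put each of the four wooden lids back on the steel canister it fits, seated flat on the rim all round. Leave the canisters where they stand and the two small sauce bottles standing where they are.

Things in the scene. Friction and masses are not known exactly. Their poses are not given: they have to be found in the camera images.
- lid_large_round_knob (a point): Loose lid of the large round canister: gasket disc 92 mm across (8 mm high, 6 mm play all round), wood plate 118 mm in diameter x 6 mm thick, black round knob, 24 mm in diameter, 36 mm tall, on top. 40-155 g, lies knob up. Point: mid-grip on the centre line, 36 mm above its underside, 22 mm above the plate's top; 108 mm above the canister's underside when seated. z up.
- lid_small_round_knob (a point): Loose lid of the small round canister: gasket disc 56 mm across (8 mm high, 6 mm play all round), wood plate 82 mm in diameter x 6 mm thick, black round knob, 24 mm in diameter, 36 mm tall, on top. 40-155 g, lies knob up. Point: mid-grip on the centre line, 36 mm above its underside, 22 mm above the plate's top; 113 mm above the canister's underside when seated. z up.
- lid_square_knob (a point): Loose lid of the square canister: gasket frame 72 x 72 mm (8 mm high, 6 mm play all round), wood plate 98 x 98 mm x 6 mm thick, black grip rib, 56 mm long (x), 16 mm thick (y), 36 mm tall, on top. 40-155 g, lies knob up. Point: mid-grip on the centre line, 36 mm above its underside, 22 mm above the plate's top; 98 mm above the canister's underside when seated. z up; x, y along its sides.
- lid_oblong_knob (a point): Loose lid of the oblong canister: gasket frame 104 x 52 mm (8 mm high, 6 mm play all round), wood plate 130 x 78 mm x 6 mm thick, black grip rib, 56 mm long (x), 16 mm thick (y), 36 mm tall, on top. 40-155 g, lies knob up. Point: mid-grip on the centre line, 36 mm above its underside, 22 mm above the plate's top; 113 mm above the canister's underside when seated. z up; x along its long side.
- can_large_round: Open-topped stainless steel spice canister, large round, 112 mm in outer diameter, 80 mm tall, full of dried limes (their tops 12 mm or more below the rim); loose, 0.6 to 1 kg, stands upright on the counter. Wall 4 mm. Origin: centre of its underside; z up, so its rim is 80 mm above the origin. Yaw has no meaning.
- can_small_round: Open-topped stainless steel spice canister, small round, 76 mm in outer diameter, 85 mm tall, full of nutmegs (their tops 12 mm or more below the rim); loose, 0.6 to 1 kg, stands upright on the counter. Wall 4 mm. Origin: centre of its underside; z up, so its rim is 85 mm above the origin. Yaw has no meaning.
- can_square: Open-topped stainless steel spice canister, square, 92 x 92 mm outside, 70 mm tall, full of star anise (their tops 12 mm or more below the rim); loose, 0.6 to 1 kg, stands upright on the counter. Wall 4 mm. Origin: centre of its underside; z up, so its rim is 70 mm above the origin. x and y along its sides.
- can_oblong: Open-topped stainless steel spice canister, oblong, 124 x 72 mm outside, 85 mm tall, full of cinnamon sticks (their tops 12 mm or more below the rim); loose, 0.6 to 1 kg, stands upright on the counter. Wall 4 mm. Origin: centre of its underside; z up, so its rim is 85 mm above the origin. x along its long side.
- bottle_left: Small dark sauce bottle with a red cap, 48 mm in diameter, 132 mm tall, loose, standing on the counter beyond the canisters on the robot's left; not part of the job, to be left standing. Origin: centre of its underside, z up.
- bottle_right: Small dark sauce bottle with a red cap, 48 mm in diameter, 132 mm tall, loose, standing on the counter beyond the canisters on the robot's right; not part of the job, to be left standing. Origin: centre of its underside, z up.
There are look-alikes about, which are no part of the job. Leave any orange or purple look-alike of the part that bears lid_small_round_knob alone.

How it is judged:
At the end, for the whole second after the job is handed in: Each lid rests, let go, on the canister of its own shape: plate on the rim (height within 4 mm, tilt under 0.08 rad, centred within 10 mm). Canisters and both sauce bottles stand upright, under 40 mm from where they started (z of lid_large_round_knob in the frame of can_large_round between 0.104 and 0.112 m and horizontal distance between lid_large_round_knob and can_large_round below 0.01 m and angle between each of lid_large_round_knob, can_large_round, lid_small_round_knob, can_small_round, lid_square_knob, can_square, lid_oblong_knob, can_oblong's own z axis and vertical below 0.08 rad and distance of each of can_large_round, can_small_round, can_square, can_oblong, bottle_left, bottle_right from where it was at the start of the episode below 0.04 m and linear speed of each of lid_large_round, can_large_round, lid_small_round, can_small_round, lid_square, can_square, lid_oblong, can_oblong below 0.02 m/s and z of lid_small_round_knob in the frame of can_small_round between 0.109 and 0.117 m and horizontal distance between lid_small_round_knob and can_small_round below 0.01 m and z of lid_square_knob in the frame of can_square between 0.094 and 0.102 m and horizontal distance between lid_square_knob and can_square below 0.01 m and z of lid_oblong_knob in the frame of can_oblong between 0.109 and 0.117 m and horizontal distance between lid_oblong_knob and can_oblong below 0.01 m and angle between each of bottle_left, bottle_right's own z axis and vertical below 0.1 rad); the robot touches nothing.
It fails at once if a canister or a sauce bottle is knocked over (angle between any of can_large_round, can_small_round, can_square, can_oblong, bottle_left, bottle_right's own z axis and vertical above 0.5 rad).
It also fails if it takes over 112 s, if anything falls off the work surface, if the arm or the gripper's body presses on something with over 40 N, if the wrist force passes 120 N, or if a joint passes its speed limit or range.

## Robot

A 7-joint arm with a two-finger parallel gripper is mounted at the origin on the work surface. World frame = base frame: x ahead of the robot, y to its left, z up, the work surface at z = 0. Lengths are in m, angles in rad, forces in N, time in s.
With the tool pointing down it reaches from about 0.4 to 0.875 m from the base axis. Payload 19.3 kg.
Tool frame: the origin (TCP) lies on the centre line of the jaws, within the pads' length; the fingertips stand 8 mm ahead of it and the grasp point (between the pads) lies 11 mm behind it (bot.tip_extent is the distance from the TCP to the fingertips, in m); x points along the fingers, y is the direction in which the jaws open and shut, and the axes are right-handed (so a half turn about x gives the same grasp; the last joint's range is limited). The gripper opens to 85 mm and grips with 20 to 120 N. Pads are 22 mm wide; open, the fingers measure 114 mm over their backs; the gripper's body (76 mm by 85 mm) begins 54 mm behind the grasp point. The pads swing forward as they close: fully open they stand 13 mm farther back than shut.
Start: joints at [-1.254, 0.521, -0.036, 1.599, 0.021, 1.021, -0.113], TCP at [0.236, 0.579, 0.239] pointing down, gripper open.
Joint ranges: [-2.91, 2.91], [-0.3, 2.13], [-1.5, 1.42], [0.17, 2.43], [-1.26, 4.41], [0.16, 1.93], [-2.52, 2.52]. Speed limits (rad/s): [1.89, 1.89, 2.39, 2.39, 3.01, 3.01, 3.01].

## Interface

Orientations are given as [roll, pitch, yaw] about the fixed x, y, z axes, in that order (R = Rz(yaw) Ry(pitch) Rx(roll)).
In Python, from workcell import sensors, imaging, order, bot gives the robot as it stands.
- The arm moves only by the tool arm_command, never from a script. Its argument "commands" is a list of rows, each an object of numbers: "dx", "dy", "dz": the shift along the tool's x, y, z in cm; "twist": the turn about the tool's x in rad. A call has 1 to 12 rows; each row is the pose to reach, as a shift and turn from the pose measured when the call began, along the tool's axes at that moment; what a row does not reach only later rows make up. A row lasts 1/12 s, in which the tool goes at most 41.7 mm and 7.16 degrees, less where a joint would pass 70% of its speed; a pose out of reach is approached as far as the arm can. A call with a gripper value outside its range is refused whole. "grip" is the closure, from -1 (fully open) to 1 (shut), set as the call begins (left out, the last holds). The fingers move at their own pace and stop on an object; "squeeze" is the grip in N (left out, the last holds). Time passes only in rows, so rows that repeat a pose let the fingers close. It gives the time, the measured TCP pose, the force and the opening at its end, in the units of the state.
- sensors.observe(): the state, without advancing time (a new reading comes with each control period).
- imaging.grab_frame(name): name is "scene" or "top" or "wrist"; returns the picture (384x512x3 uint8, red, green, blue); there is no depth.
- imaging.camera_info(name): a dict with "fx", "fy", "cx", "cy" (pixels), "origin" and "attitude" of the camera in the world. Camera axes: x right, y down, z forward; pixel columns grow to the right and rows downward; lengths in m; the calibration is good to about 2 mm. A picture is of the moment at which its call begins: read the wrist's pose just before it. camera_info takes no time and is no camera call; for the wrist camera it gives the pose at the moment of the call.
- order.job_done(): hands the job in, once; it reports no verdict.
The state is a dict: "clock": time; "qpos": joint angles; "qd": joint speeds; "joint_efforts": joint torques, N m; "position": TCP position; "tool_rot": TCP orientation; "force": force on the tool from outside, world axes, zero at the start; "moment": the same for the moment, N m; "grip_width": finger opening in m.
Only numpy, scipy, OpenCV 4.12 (cv2) and the standard library are available. Lean on these libraries where they do the work, as an engineer would, in place of code of your own. Each camera call takes 0.05 s, during which the arm holds its last target.

## Working session

There is one attempt and no reset: what is moved stays moved. The work goes in short steps, Python scripts to look and compute and a tool call to move; the robot and the scene stay as the last step left them, time stands still between calls to the robot, and variables do not carry over. Pictures are saved under pics/ and viewed, and the job is handed in when it is done.

Besides the shell and the picture viewer there is one more tool, called after "Call:" as a command line: name --argument value ..., lists and objects as JSON in quotes. arm_command: Moves the arm, as the interface text tells. Its arguments: {"type":"object","properties":{"commands":{"type":"array"},"grip":{"type":"number"},"squeeze":{"type":"number"}},"required":["commands"]}

```bash
mkdir -p pics; ls; cat > h.py <<'E'
from workcell import sensors, imaging, order, bot
import numpy as np, cv2
def info(n):
    return imaging.camera_info(n)
def save(n,f):
    c=imaging.camera_info(n); im=imaging.grab_frame(n); cv2.imwrite('pics/'+f,im[:,:,::-1]); return im,c
E
python3 - <<'E'
from h import *
print(sensors.observe())
for n in ('scene','top','wrist'):
    im,c=save(n,n+'0.png'); print(n,c); np.save(n+'0.npy',im)
print(bot.tip_extent,[a for a in dir(bot) if a[0]!='_'])
E
```

```text
pics
{'clock': 0.0, 'qpos': array([-1.25420744,  0.52203961, -0.03636045,  1.59998476,  0.02121379,
        1.02110492, -0.11281061]), 'qd': array([ 0.00169349,  0.00157533, -0.00085013, -0.00136174,  0.00049761,
        0.00287585,  0.00028261]), 'joint_efforts': array([-3.24396433e-04, -9.27113700e+01,  1.97993405e+00, -3.69946718e+01,
        1.78400218e-02,  8.14510568e-03, -1.66910104e-05]), 'position': array([0.23565737, 0.57852128, 0.23871773]), 'tool_rot': array([-1.50364105,  1.56964517, -1.89041508]), 'force': array([ 0.0946416 , -0.11816307, -0.7577067 ]), 'moment': array([-0.03227359, -0.01917781, -0.00325766]), 'grip_width': 0.08542603714335444}
scene {'fx': 443.64693881568775, 'fy': 443.64693881568775, 'cx': 251.0073605760281, 'cy': 187.6453213103341, 'origin': array([ 1.33292667, -0.07429928,  1.17933519]), 'attitude': array([-2.46657259, -0.01069067,  1.59502893])}
top {'fx': 363.05466347107443, 'fy': 363.05466347107443, 'cx': 260.336905667502, 'cy': 192.02901345408668, 'origin': array([ 0.30494691, -0.07871864,  1.20326639]), 'attitude': array([-3.0281225 ,  0.02636746, -1.57828224])}
wrist {'fx': 312.3703838957887, 'fy': 312.3703838957887, 'cx': 255.65916740057247, 'cy': 188.27571704273652, 'origin': array([0.16453237, 0.60758722, 0.37437229]), 'attitude': array([2.83792436e+00, 7.10905930e-04, 1.18468921e+00])}
0.008 ['IKError', 'tip_extent']
```

View pics/scene0.png

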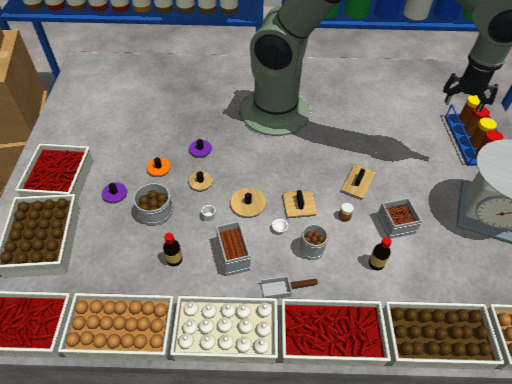

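View pics/top0.png

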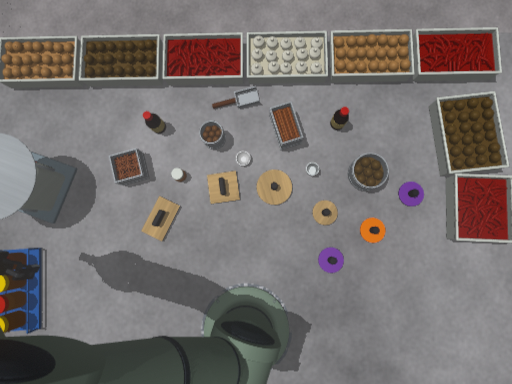

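View pics/wrist0.png

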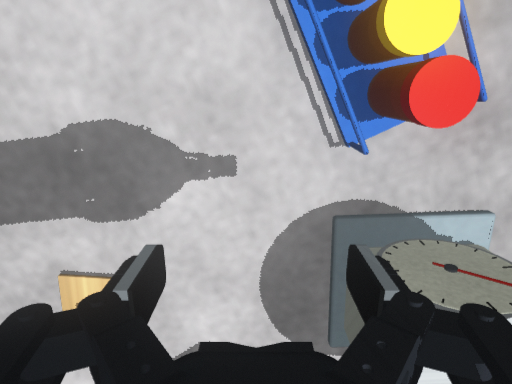

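The top view (image up = +x, right = −y) shows plain wooden lids: large (275,187), small (325,212), square (224,187) and oblong (161,218). The cans are large round (368,171), square (127,166), oblong (286,125) and small round (211,132). The bottles are at (152,122) and (341,118). The purple and orange lids are the decoys. Next I'll measure the masks.

```bash
cat >> h.py <<'E'
from scipy.spatial.transform import Rotation as Ro
def ray(c,uv):
    uv=np.atleast_2d(np.asarray(uv,float))
    d=np.c_[(uv[:,0]-c['cx'])/c['fx'],(uv[:,1]-c['cy'])/c['fy'],np.ones(len(uv))]
    return d@Ro.from_euler('xyz',c['attitude']).as_matrix().T
def onplane(c,uv,z):
    d=ray(c,uv); o=np.asarray(c['origin']); return o+d*((z-o[2])/d[:,2])[:,None]
def proj(c,p):
    p=(np.atleast_2d(p)-c['origin'])@Ro.from_euler('xyz',c['attitude']).as_matrix()
    return np.c_[p[:,0]/p[:,2]*c['fx']+c['cx'],p[:,1]/p[:,2]*c['fy']+c['cy']]
def wood(im):
    hsv=cv2.cvtColor(im,cv2.COLOR_RGB2HSV)
    return cv2.inRange(hsv,(10,60,120),(25,160,255))
E
python3 - <<'E'
from h import *
im=np.load('top0.npy'); c=info('top'); 
L={'LL':(275,195),'LS':(325,218),'LQ':(213,190),'LO':(152,225)}
for k,(u,v) in L.items(): print(k,cv2.cvtColor(im,cv2.COLOR_RGB2HSV)[v,u])
imS=np.load('scene0.npy'); cS=info('scene')
for nm,I,C in (('top',im,c),('scene',imS,cS)):
    m=wood(I)
    n,lab,st,ce=cv2.connectedComponentsWithStats(m)
    for i in range(1,n):
        if st[i,4]<150: continue
        ct=cv2.findContours((lab==i).astype(np.uint8),0,1)[0][0]
        hull=cv2.convexHull(ct).reshape(-1,2).astype(float)
        P=onplane(C,hull,.014)[:,:2]*1000
        r=cv2.minAreaRect(P.astype(np.float32)); e=cv2.minEnclosingCircle(P.astype(np.float32))
        print(nm,i,ce[i].round(),st[i,4],'rect',np.round(r[0],1),np.round(r[1],1),round(r[2],1),'circ',np.round(e[0],1),round(e[1],1))
big=cv2.resize(im[80:260,90:420],None,fx=2.4,fy=2.4,interpolation=cv2.INTER_CUBIC); cv2.imwrite('pics/top0b.png',big[:,:,::-1])
b=cv2.resize(imS[130:290,90:440],None,fx=2.2,fy=2.2,interpolation=cv2.INTER_CUBIC); cv2.imwrite('pics/sc0b.png',b[:,:,::-1])
E
```

```text
LL [ 18 105 178]
LS [ 18 103 166]
LQ [ 18 104 179]
LO [ 18  90 136]
top 1 [371.  52.] 1614 rect [ 915.7 -431.2] [136.6 255.8] 0.4 circ [ 924.6 -429.9] 137.0
top 7 [20. 56.] 250 rect [928.3 792.7] [127.1  42.9] 85.8 circ [930.1 791.8] 64.8
top 8 [53. 56.] 184 rect [927.6 672.5] [97.5 36.8] 88.8 circ [929.4 672.5] 49.6
top 51 [223. 187.] 722 rect [459.2  75.9] [98.  97.6] 7.5 circ [459.   75.5] 67.1
top 52 [274. 187.] 924 rect [457.3 -93.5] [112.3 113.1] 89.4 circ [458.1 -93.2] 58.9
top 56 [160. 218.] 744 rect [358.8 282.7] [ 77.9 129.3] 64.1 circ [358.4 282.4] 72.8
top 57 [324. 212.] 426 rect [ 373.1 -258.8] [78.1 78.3] 89.4 circ [ 372.5 -257.8] 40.8
scene 2 [ 6. 51.] 567 rect [ -318.5 -1172.4] [404.   67.7] 17.4 circ [ -312.4 -1192. ] 202.4
scene 21 [358. 182.] 573 rect [356.8 281.6] [ 79.4 132.6] 63.9 circ [357.4 282.4] 74.7
scene 28 [201. 181.] 284 rect [ 372.6 -258.3] [82.7 78.7] 40.9 circ [ 372.5 -257.9] 41.7
scene 35 [248. 202.] 747 rect [459.3 -94.4] [114.7 115.5] 1.9 circ [458.1 -93.5] 60.0
scene 36 [299. 204.] 604 rect [459.1  74.9] [100.6  98.9] 7.9 circ [459.   74.9] 67.6
scene 88 [121. 301.] 161 rect [ 823.3 -432.7] [ 32.2 257.9] 3.0 circ [ 830.6 -432.3] 129.3
```

View pics/top0b.png

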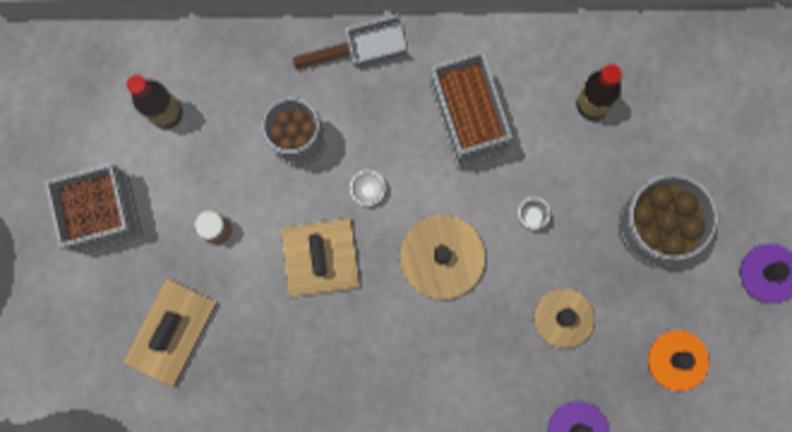

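View pics/sc0b.png

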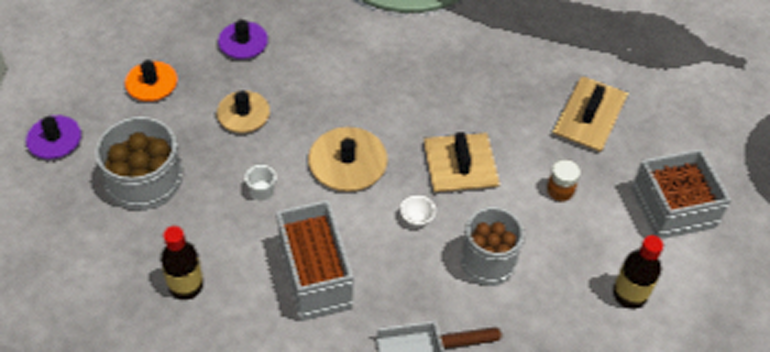

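```bash
python3 - <<'E'
from h import *
im=np.load('top0.npy'); imS=np.load('scene0.npy')
def tile(I,cs,f):
    t=[cv2.resize(I[v-26:v+26,u-26:u+26],(390,290) if 0 else (290,290),interpolation=cv2.INTER_NEAREST) for u,v in cs]
    cv2.imwrite('pics/'+f,np.vstack([np.hstack(t[:2]),np.hstack(t[2:])])[:,:,::-1])
tile(im,[(368,171),(211,132),(127,166),(286,125)],'tc.png')
tile(imS,[(152,203),(314,240),(400,216),(233,248)],'scn.png')
E
```

```text
(no output)
```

View pics/tc.png

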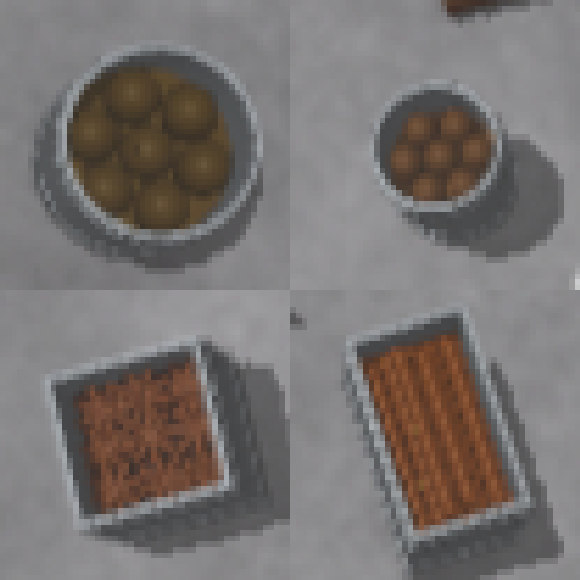

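View pics/scn.png

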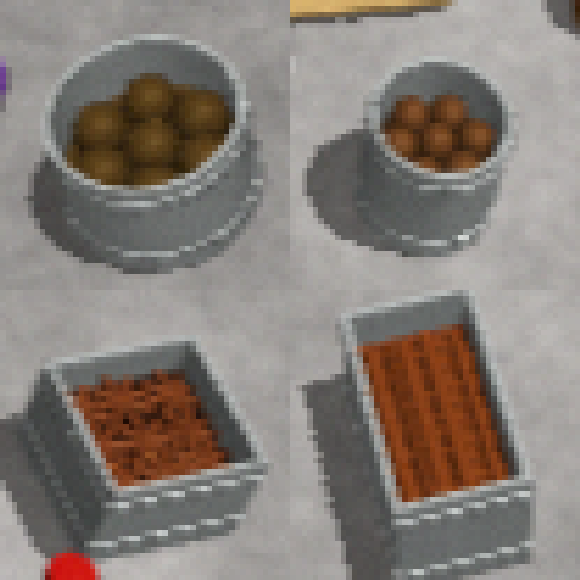

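```bash
python3 - <<'E'
from h import *
S=290/52
def cv(p,c0,off): p=np.array(p,float)-off; return p/S-0.5+np.array(c0)-26
T=info('top');C=info('scene')
# round: 4 extreme points -> circle fit on plane
def circ(P):
    A=np.c_[2*P,np.ones(len(P))]; s=np.linalg.lstsq(A,(P**2).sum(1),rcond=None)[0]; return s[:2],np.sqrt(s[2]+s[:2]@s[:2])
for nm,cam,pts,c0,off,z in [
 ('large',T,[(60,142),(264,142),(162,42),(162,243)],(368,171),(0,0),.080),
 ('large',C,[(42,120),(247,112),(145,35),(145,196)],(152,203),(0,0),.080),
 ('small',T,[(374,146),(507,146),(440,80),(440,213)],(211,132),(290,0),.085),
 ('small',C,[(366,120),(512,118),(440,57),(440,180)],(314,240),(290,0),.085)]:
    P=onplane(cam,cv(pts,c0,off),z)[:,:2]*1000; c,r=circ(P); 
    print(nm,c.round(1),r.round(1),'extent-mid',((P.max(0)+P.min(0))/2).round(1))
for nm,cam,pts,c0,off,z in [
 ('square',T,[(47,378),(210,337),(232,488),(83,532)],(127,166),(0,290),.070),
 ('square',C,[(43,372),(197,341),(268,463),(108,503)],(400,216),(0,290),.070),
 ('oblong',T,[(346,342),(468,306),(530,502),(410,540)],(286,125),(290,290),.085),
 ('oblong',C,[(342,315),(470,292),(533,487),(392,512)],(233,248),(290,290),.085)]:
    P=onplane(cam,cv(pts,c0,off),z)[:,:2]*1000; e=P[[1,2,3,0]]-P
    print(nm,P.mean(0).round(1),np.linalg.norm(e,axis=1).round(1),np.degrees(np.arctan2(e[:,1],e[:,0])).round(1))
for nm,m in (('ct',0),):pass
E
```

```text
large [ 498.8 -393.5] 56.7 extent-mid [ 498.8 -393.5]
large [ 499.7 -392.6] 56.9 extent-mid [ 499.7 -392.5]
small [626.8 103.4] 38.4 extent-mid [626.8 103.4]
small [626.1 104.7] 38.3 extent-mid [626.1 104.8]
square [525.3 379.3] [96.8 89.6 88.6 93.2] [ -76.4 -170.1  106.    15.2]
square [527.8 380.3] [94.2 85.7 96.5 89.5] [ 105.2   15.   -72.6 -166.4]
oblong [ 654.4 -133.4] [ 72.7 119.8  71.1 121.1] [ -74.  -164.   107.1   16.7]
oblong [ 655.4 -133. ] [ 69.2 123.   72.  121.7] [ 104.1   17.3  -76.9 -163.9]
```

```bash
cat >> h.py <<'E'
def plan(x,y,z,jaw=None):
    """target TCP (m), jaw direction in deg (mod 180)"""
    s=sensors.observe(); R=Ro.from_euler('xyz',s['tool_rot']).as_matrix(); p=np.array(s['position'])
    d=R.T@(np.array([x,y,z])-p)*100
    jy=np.degrees(np.arctan2(R[1,1],R[0,1])); tw=0
    if jaw is not None:
        dy=(jaw-jy+90)%180-90; tw=np.radians(-dy)
    print('t',round(s['clock'],2),'p',p.round(4),'jaw',round(jy,1),'q7',round(s['qpos'][6],2),'tilt',np.degrees(np.arccos(-R[2,0])).round(2),'w',round(s['grip_width'],4),'F',np.round(s['force'],1))
    print('  dx %.2f dy %.2f dz %.2f twist %.3f (alt %.3f)  dist %.3f'%(*d,tw,tw-np.sign(tw)*np.pi,np.linalg.norm(d)/100))
E
python3 - <<'E'
from h import *
plan(.358,.2824,.12,64.0)
s=sensors.observe();print(Ro.from_euler('xyz',s['tool_rot']).as_matrix().round(3))
# bottle bases: eyeball base pixels
T=info('top');C=info('scene')
print(onplane(C,[(183,293/2.2+130-0),(173,262),(378,266)],0.0).round(3))
print(onplane(T,[(148,114),(345,110)],0.132).round(3))
E
```

```text
t 0.15 p [0.2357 0.5786 0.2389] jaw 67.8 q7 -0.11 tilt 0.05 w 0.0855 F [0.6 0.1 0.6]
  dx 11.91 dy -22.81 dz 22.50 twist 0.067 (alt -3.075)  dist 0.342
[[-0.     0.377  0.926]
 [-0.001  0.926 -0.377]
 [-1.    -0.001  0.   ]]
[[ 0.685 -0.281  0.   ]
 [ 0.682 -0.311  0.   ]
 [ 0.677  0.303  0.   ]]
[[ 0.672  0.292  0.132]
 [ 0.675 -0.31   0.132]]
```

Call:
arm_command --commands '[{"dx":1,"dy":-4,"dz":4,"twist":0.03},{"dx":2,"dy":-7,"dz":7,"twist":0.067},{"dx":4,"dy":-10,"dz":10,"twist":0.067},{"dx":6,"dy":-13,"dz":13,"twist":0.067},{"dx":8,"dy":-16,"dz":16,"twist":0.067},{"dx":10,"dy":-19,"dz":19,"twist":0.067},{"dx":11.9,"dy":-21.5,"dz":21.5,"twist":0.067},{"dx":11.9,"dy":-22.8,"dz":22.5,"twist":0.067},{"dx":11.9,"dy":-22.8,"dz":22.5,"twist":0.067},{"dx":11.9,"dy":-22.8,"dz":22.5,"twist":0.067}]' --grip -0.3 --squeeze 50

```text
clock: 0.98
position: [0.3587, 0.279, 0.1192]
tool_rot: [-1.555, 1.567, -2.013]
force: [-0.2, 0.6, 0.3]
grip_width: 0.0553
```

```bash
python3 - <<'E'
from h import *
plan(.358,.2824,.027,64.0)
im,c=save('wrist','w1.png'); plan(.358,.2824,.027,64.0)
E
```

```text
t 0.98 p [0.3587 0.279  0.1192] jaw 63.7 q7 0.32 tilt 0.21 w 0.0553 F [-0.2  0.6  0.3]
  dx 9.22 dy 0.31 dz -0.22 twist -0.005 (alt 3.137)  dist 0.092
t 1.03 p [0.3584 0.2813 0.1198] jaw 63.8 q7 0.31 tilt 0.1 w 0.0549 F [ 0.1  0.1 -0.2]
  dx 9.28 dy 0.09 dz -0.08 twist -0.003 (alt 3.139)  dist 0.093
```

View pics/w1.png

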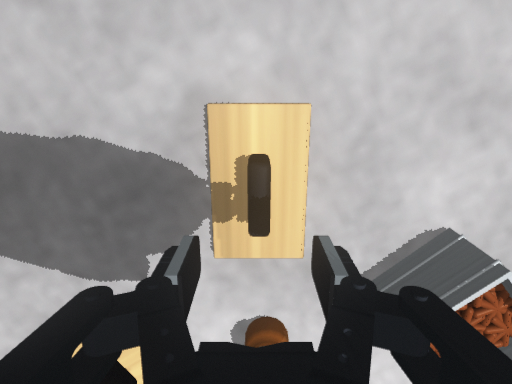

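The rib is upright at u≈259, centred between the fingers (about 181 and 331). Descending to grip.

Call:
arm_command --commands '[{"dx":3.5,"dy":0.1,"dz":-0.1},{"dx":6.5,"dy":0.1,"dz":-0.1},{"dx":8.3,"dy":0.1,"dz":-0.1},{"dx":9.3,"dy":0.1,"dz":-0.1},{"dx":9.3,"dy":0.1,"dz":-0.1},{"dx":9.3,"dy":0.1,"dz":-0.1}]'

```text
validation failed for argument at $.co...
```

Call:
arm_command --commands '[{"dx":0},{"dx":0},{"dx":0},{"dx":0},{"dx":0},{"dx":0}]' --grip 1 --squeeze 60

```text
validation failed for argument at $.co...
```

```bash
python3 - <<'E'
from h import *
plan(.358,.2824,.17,64.0)
E
```

```text
t 1.03 p [0.3584 0.2813 0.1198] jaw 63.8 q7 0.31 tilt 0.1 w 0.0549 F [ 0.1  0.1 -0.2]
  dx -5.02 dy 0.07 dz -0.08 twist -0.003 (alt 3.139)  dist 0.050
```

All four values are needed in each row.

Call:
arm_command --commands '[{"dx":3.5,"dy":0.1,"dz":-0.1,"twist":0},{"dx":6.5,"dy":0.1,"dz":-0.1,"twist":0},{"dx":8.3,"dy":0.1,"dz":-0.1,"twist":0},{"dx":9.3,"dy":0.1,"dz":-0.1,"twist":0},{"dx":9.3,"dy":0.1,"dz":-0.1,"twist":0},{"dx":9.3,"dy":0.1,"dz":-0.1,"twist":0}]'

```text
clock: 1.53
position: [0.3578, 0.2832, 0.0272]
tool_rot: [-1.681, 1.569, -2.136]
force: [0.9, 0.2, 0.2]
grip_width: 0.0553
```

Call:
arm_command --commands '[{"dx":0,"dy":0,"dz":0,"twist":0},{"dx":0,"dy":0,"dz":0,"twist":0},{"dx":0,"dy":0,"dz":0,"twist":0},{"dx":0,"dy":0,"dz":0,"twist":0},{"dx":0,"dy":0,"dz":0,"twist":0},{"dx":0,"dy":0,"dz":0,"twist":0}]' --grip 1 --squeeze 60

```text
clock: 2.03
position: [0.3581, 0.2837, 0.0282]
tool_rot: [-0.751, 1.57, -1.207]
force: [-2.1, -0.5, 15.2]
grip_width: 0.0151
```

```bash
python3 - <<'E'
from h import *
plan(.358,.2824,.17,64.0)
E
```

```text
t 2.03 p [0.3581 0.2837 0.0282] jaw 63.9 q7 0.3 tilt 0.02 w 0.0151 F [-2.1 -0.5 15.2]
  dx -14.18 dy -0.13 dz 0.05 twist -0.002 (alt 3.140)  dist 0.142
```

Call:
arm_command --commands '[{"dx":-2,"dy":0,"dz":0,"twist":0},{"dx":-5,"dy":0,"dz":0,"twist":0},{"dx":-8,"dy":0,"dz":0,"twist":0},{"dx":-11,"dy":0,"dz":0,"twist":0},{"dx":-13,"dy":0,"dz":0,"twist":0},{"dx":-14,"dy":0,"dz":0,"twist":0},{"dx":-14,"dy":0,"dz":0,"twist":0}]'

```text
clock: 2.62
position: [0.3589, 0.2844, 0.1707]
tool_rot: [1.168, 1.567, 0.712]
force: [0.8, 0.6, -0.9]
grip_width: 0.0151
```

```bash
python3 - <<'E'
from h import *
plan(.655,-.133,.17,106.4)
im,c=save('wrist','w2.png')
E
```

```text
t 2.62 p [0.3589 0.2844 0.1707] jaw 63.9 q7 0.31 tilt 0.24 w 0.0151 F [ 0.8  0.6 -0.9]
  dx 0.05 dy -24.44 dz 44.96 twist -0.742 (alt 2.399)  dist 0.512
```

View pics/w2.png

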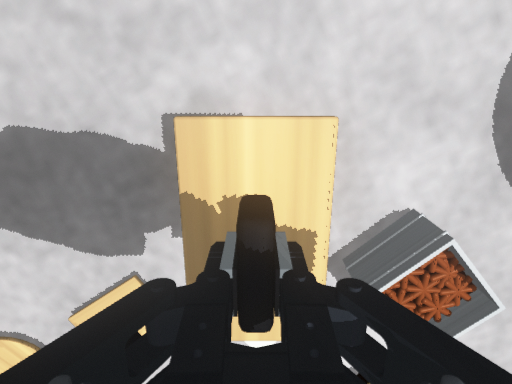

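Lid is held level, with its plate edges at u≈175–338. Carrying it to the oblong can.

Call:
arm_command --commands '[{"dx":0,"dy":-1,"dz":2,"twist":-0.05},{"dx":0,"dy":-3,"dz":5,"twist":-0.1},{"dx":0,"dy":-5,"dz":8.5,"twist":-0.16},{"dx":0,"dy":-7,"dz":12,"twist":-0.22},{"dx":0,"dy":-9,"dz":15.5,"twist":-0.29},{"dx":0,"dy":-11,"dz":19,"twist":-0.36},{"dx":0,"dy":-13,"dz":22.5,"twist":-0.43},{"dx":0,"dy":-15,"dz":26,"twist":-0.5},{"dx":0,"dy":-17,"dz":29.5,"twist":-0.57},{"dx":0,"dy":-18.5,"dz":33,"twist":-0.63},{"dx":0,"dy":-20,"dz":36,"twist":-0.69},{"dx":0,"dy":-21.5,"dz":39,"twist":-0.742}]'

```text
clock: 3.67
position: [0.6143, -0.0826, 0.1675]
tool_rot: [1.273, 1.569, 1.561]
force: [0.4, 0.3, -0.6]
grip_width: 0.015
```

```bash
python3 - <<'E'
from h import *
plan(.655,-.133,.15,106.4)
E
```

```text
t 3.67 p [ 0.6143 -0.0826  0.1675] jaw 106.5 q7 1.83 tilt 0.1 w 0.015 F [ 0.4  0.3 -0.6]
  dx 1.74 dy -6.00 dz 2.47 twist 0.002 (alt -3.139)  dist 0.067
```

Call:
arm_command --commands '[{"dx":0.5,"dy":-2,"dz":0.8,"twist":0},{"dx":1,"dy":-4,"dz":1.6,"twist":0},{"dx":1.7,"dy":-5.5,"dz":2.2,"twist":0},{"dx":1.7,"dy":-6,"dz":2.5,"twist":0},{"dx":1.7,"dy":-6,"dz":2.5,"twist":0},{"dx":1.7,"dy":-6,"dz":2.5,"twist":0}]'

```text
clock: 4.17
position: [0.6548, -0.132, 0.1497]
tool_rot: [1.712, 1.568, 2.001]
force: [-0.4, 0.3, -1.2]
grip_width: 0.0155
```

```bash
python3 - <<'E'
from h import *
plan(.655,-.133,.12,106.4)
for n in('top','scene'):
  im,c=save(n,n+'2.png'); u,v=proj(c,[.655,-.133,.1])[0].astype(int)
  cv2.imwrite('pics/%s2z.png'%n,cv2.resize(im[v-45:v+45,u-60:u+60],None,fx=5,fy=5,interpolation=cv2.INTER_CUBIC)[:,:,::-1])
plan(.655,-.133,.12,106.4)
E
```

```text
t 4.17 p [ 0.6548 -0.132   0.1497] jaw 106.6 q7 1.91 tilt 0.16 w 0.0155 F [-0.4  0.3 -1.2]
  dx 2.97 dy -0.11 dz -0.01 twist 0.003 (alt -3.139)  dist 0.030
t 4.27 p [ 0.655  -0.1316  0.1505] jaw 106.6 q7 1.91 tilt 0.13 w 0.0152 F [-0.7  0.7 -1.1]
  dx 3.05 dy -0.14 dz -0.04 twist 0.004 (alt -3.138)  dist 0.031
```

View pics/scene2z.png

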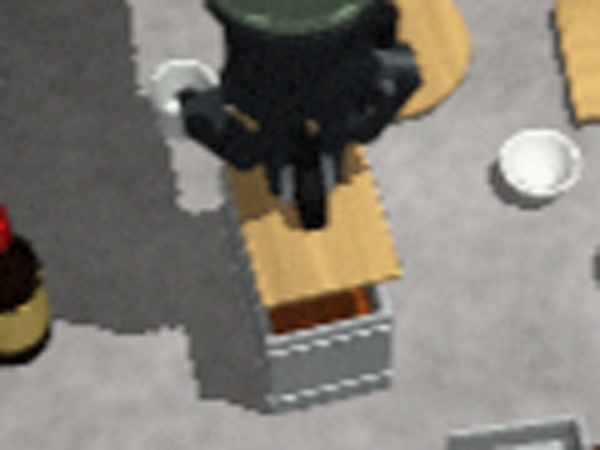

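View pics/top2z.png

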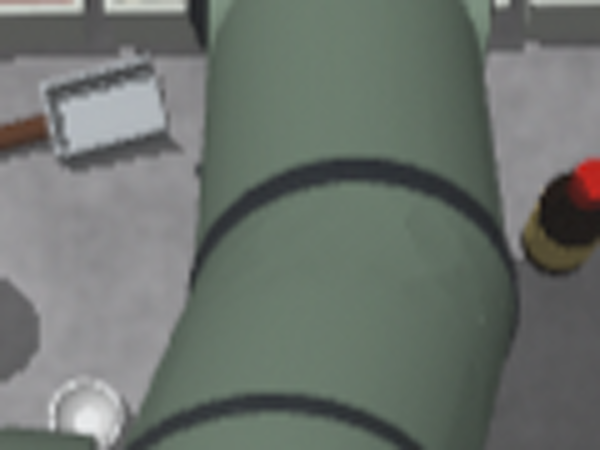

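```bash
python3 - <<'E'
from h import *
c=info('scene'); u,v=proj(c,[.655,-.133,.1])[0].astype(int)
px=np.array([(267,303),(402,273)])/5-.4+np.array([u-60,v-45])
P=onplane(c,px,.1363)[:,:2]*1000
a=np.radians(16.6); e=np.array([np.cos(a),np.sin(a)]); n=np.array([-e[1],e[0]])
q=P-np.array([655,-131.6]); print(P.round(1)); print('along',(q@e).round(1),'across',(q@n).round(1),'expect 65, +-39')
d=P[1]-P[0];print('edge yaw',np.degrees(np.arctan2(d[1],d[0]))-90)
E
```

```text
[[ 726.2 -147.9]
 [ 705.3  -75.7]]
along [63.5 64.1] across [-35.9  39.3] expect 65, +-39
edge yaw 16.1420418016977
```

Call:
arm_command --commands '[{"dx":0.5,"dy":-0.15,"dz":0,"twist":0.004},{"dx":1.5,"dy":-0.15,"dz":0,"twist":0.004},{"dx":2.3,"dy":-0.15,"dz":0,"twist":0.004},{"dx":3,"dy":-0.15,"dz":0,"twist":0.004},{"dx":3.4,"dy":-0.15,"dz":0,"twist":0.004},{"dx":3.8,"dy":-0.15,"dz":0,"twist":0.004},{"dx":4.1,"dy":-0.15,"dz":0,"twist":0.004},{"dx":4.4,"dy":-0.15,"dz":0,"twist":0.004},{"dx":4.45,"dy":-0.15,"dz":0,"twist":0.004},{"dx":4.45,"dy":-0.15,"dz":0,"twist":0.004}]'

```text
clock: 5.1
position: [0.6554, -0.133, 0.1059]
tool_rot: [1.39, 1.568, 1.676]
force: [0.6, -0.0, -1.6]
grip_width: 0.0151
```

```bash
python3 - <<'E'
from h import *
plan(.655,-.133,.105,106.4)
n='scene'
im,c=save(n,n+'3.png'); u,v=proj(c,[.655,-.133,.1])[0].astype(int)
cv2.imwrite('pics/%s3z.png'%n,cv2.resize(im[v-45:v+45,u-60:u+60],None,fx=5,fy=5,interpolation=cv2.INTER_CUBIC)[:,:,::-1])
E
```

```text
t 5.1 p [ 0.6554 -0.133   0.1059] jaw 106.4 q7 1.9 tilt 0.14 w 0.0151 F [ 0.6 -0.  -1.6]
  dx 0.09 dy 0.01 dz -0.04 twist -0.000 (alt 3.141)  dist 0.001
```

View pics/scene3z.png

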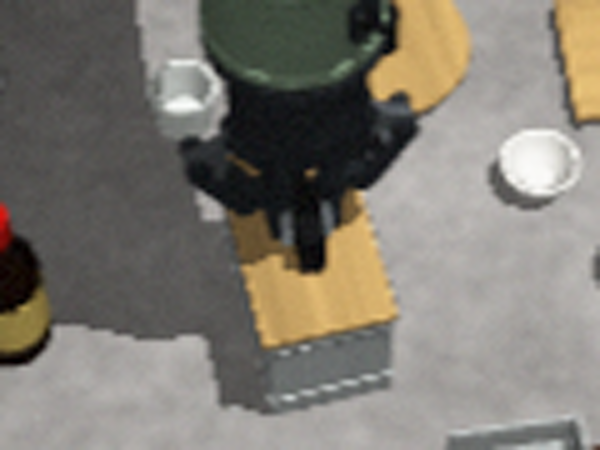

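The lid's front edge, corners (267,348) and (397,318), lines up with the rim and no contact load shows. I'll release it partly and rise.

Call:
arm_command --commands '[{"dx":0,"dy":0,"dz":0,"twist":0},{"dx":0,"dy":0,"dz":0,"twist":0},{"dx":0,"dy":0,"dz":0,"twist":0},{"dx":0,"dy":0,"dz":0,"twist":0},{"dx":-1,"dy":0,"dz":0,"twist":0},{"dx":-3,"dy":0,"dz":0,"twist":0},{"dx":-5,"dy":0,"dz":0,"twist":0},{"dx":-7,"dy":0,"dz":0,"twist":0},{"dx":-8,"dy":0,"dz":0,"twist":0},{"dx":-8,"dy":0,"dz":0,"twist":0}]' --grip -0.3

```text
clock: 5.98
position: [0.6566, -0.1334, 0.189]
tool_rot: [0.124, 1.566, 0.41]
force: [-1.1, -1.3, 0.5]
grip_width: 0.0559
```

```bash
python3 - <<'E'
from h import *
n='scene'
im,c=save(n,n+'4.png'); u,v=proj(c,[.655,-.133,.1])[0].astype(int)
cv2.imwrite('pics/%s4z.png'%n,cv2.resize(im[v-45:v+45,u-60:u+60],None,fx=5,fy=5,interpolation=cv2.INTER_CUBIC)[:,:,::-1])
plan(.459,-.0935,.15)
plan(.459,-.0935,.15,70)
E
```

```text
t 6.03 p [ 0.6559 -0.1332  0.1872] jaw 106.4 q7 1.91 tilt 0.16 w 0.0552 F [-0.1  0.2 -0.4]
  dx 3.69 dy 9.36 dz -17.78 twist 0.000 (alt 0.000)  dist 0.204
t 6.03 p [ 0.6559 -0.1332  0.1872] jaw 106.4 q7 1.91 tilt 0.16 w 0.0552 F [-0.1  0.2 -0.4]
  dx 3.69 dy 9.36 dz -17.78 twist 0.635 (alt -2.507)  dist 0.204
```

View pics/scene4z.png

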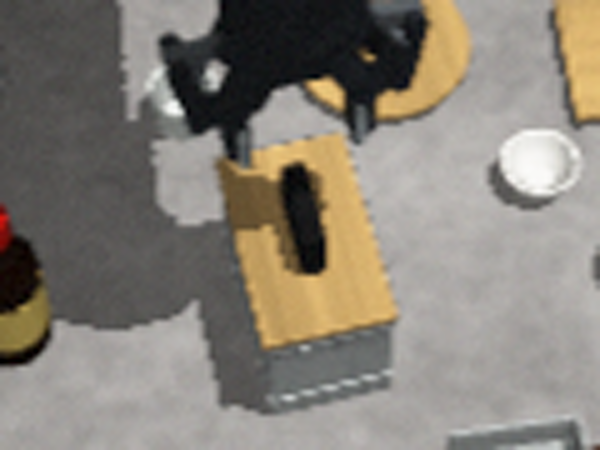

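Seated. Next, the large round lid.

Call:
arm_command --commands '[{"dx":0,"dy":1.5,"dz":-3,"twist":0.1},{"dx":0,"dy":3,"dz":-6,"twist":0.2},{"dx":0,"dy":5,"dz":-9,"twist":0.3},{"dx":1,"dy":7,"dz":-12,"twist":0.4},{"dx":2,"dy":8.5,"dz":-15,"twist":0.5},{"dx":4,"dy":9.4,"dz":-17,"twist":0.6},{"dx":6,"dy":9.4,"dz":-17.8,"twist":0.7},{"dx":7,"dy":9.4,"dz":-17.8,"twist":0.8},{"dx":7,"dy":9.4,"dz":-17.8,"twist":0.9},{"dx":7,"dy":9.4,"dz":-17.8,"twist":0.9},{"dx":7,"dy":9.4,"dz":-17.8,"twist":0.9}]'

```text
clock: 6.95
position: [0.4584, -0.0929, 0.1164]
tool_rot: [1.805, 1.569, 1.194]
force: [0.8, 0.6, 0.6]
grip_width: 0.0556
```

```bash
python3 - <<'E'
from h import *
im,c=save('wrist','w5.png')
plan(.458,-.0935,.030)
E
```

```text
t 7.0 p [ 0.4586 -0.093   0.1167] jaw 55.0 q7 1.13 tilt 0.14 w 0.0558 F [-0.1 -0.   0.6]
  dx 8.67 dy -0.10 dz -0.02 twist 0.000 (alt 0.000)  dist 0.087
```

View pics/w5.png

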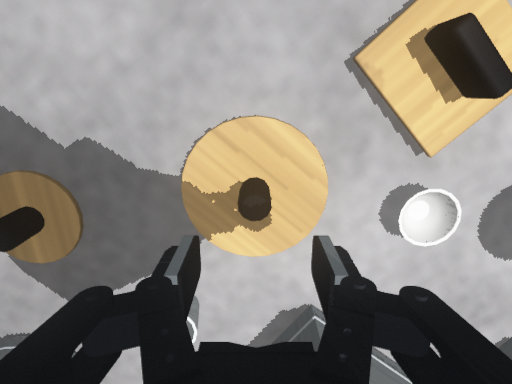

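Knob centred at (254,200) between the fingers, so I'll descend and grip.

Call:
arm_command --commands '[{"dx":3,"dy":-0.1,"dz":0,"twist":0},{"dx":6,"dy":-0.1,"dz":0,"twist":0},{"dx":8,"dy":-0.1,"dz":0,"twist":0},{"dx":8.7,"dy":-0.1,"dz":0,"twist":0},{"dx":8.7,"dy":-0.1,"dz":0,"twist":0},{"dx":8.7,"dy":-0.1,"dz":0,"twist":0}]'

```text
clock: 7.5
position: [0.4584, -0.0938, 0.0302]
tool_rot: [1.538, 1.568, 0.929]
force: [0.1, -0.7, 1.0]
grip_width: 0.0554
```

Call:
arm_command --commands '[{"dx":0,"dy":0,"dz":0,"twist":0},{"dx":0,"dy":0,"dz":0,"twist":0},{"dx":0,"dy":0,"dz":0,"twist":0},{"dx":0,"dy":0,"dz":0,"twist":0},{"dx":0,"dy":0,"dz":0,"twist":0},{"dx":0,"dy":0,"dz":0,"twist":0}]' --grip 1

```text
clock: 8.0
position: [0.4591, -0.0939, 0.0315]
tool_rot: [1.097, 1.567, 0.488]
force: [-2.7, 0.5, 19.0]
grip_width: 0.0219
```

Call:
arm_command --commands '[{"dx":-2,"dy":0,"dz":0,"twist":0},{"dx":-5,"dy":0,"dz":0,"twist":0},{"dx":-8,"dy":0,"dz":0,"twist":0},{"dx":-11,"dy":0,"dz":0,"twist":0},{"dx":-13,"dy":0,"dz":0,"twist":0},{"dx":-13.5,"dy":0,"dz":0,"twist":0},{"dx":-13.5,"dy":0,"dz":0,"twist":0}]'

```text
clock: 8.58
position: [0.4594, -0.0941, 0.1681]
tool_rot: [0.86, 1.564, 0.251]
force: [-0.4, -0.5, -1.3]
grip_width: 0.0223
```

```bash
python3 - <<'E'
from h import *
plan(.499,-.393,.165)
im,c=save('wrist','w6.png')
E
```

```text
t 8.58 p [ 0.4594 -0.0941  0.1681] jaw 55.1 q7 1.12 tilt 0.41 w 0.0223 F [-0.4 -0.5 -1.3]
  dx 0.29 dy -22.25 dz 20.34 twist 0.000 (alt 0.000)  dist 0.302
```

View pics/w6.png

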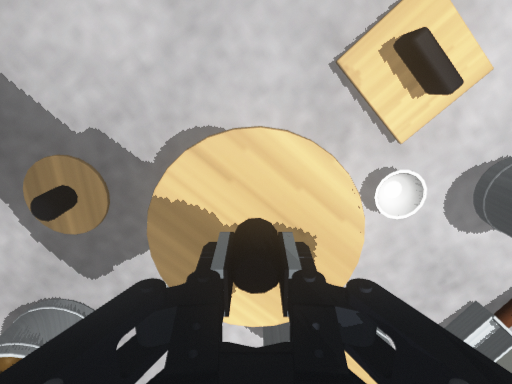

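Call:
arm_command --commands '[{"dx":0,"dy":-1,"dz":1,"twist":0},{"dx":0,"dy":-3,"dz":3,"twist":0},{"dx":0,"dy":-5.5,"dz":5,"twist":0},{"dx":0,"dy":-8,"dz":7.5,"twist":0},{"dx":0,"dy":-10.5,"dz":10,"twist":0},{"dx":0,"dy":-13,"dz":12,"twist":0},{"dx":0,"dy":-15.5,"dz":14,"twist":0},{"dx":0,"dy":-18,"dz":16.5,"twist":0},{"dx":0.6,"dy":-20,"dz":18.5,"twist":0},{"dx":1.2,"dy":-21.7,"dz":19.8,"twist":0},{"dx":1.7,"dy":-22.25,"dz":20.3,"twist":0},{"dx":1.7,"dy":-22.25,"dz":20.3,"twist":0}]'

```text
clock: 9.63
position: [0.4966, -0.3937, 0.1464]
tool_rot: [1.76, 1.567, 1.149]
force: [0.1, 0.1, -1.2]
grip_width: 0.0221
```

```bash
python3 - <<'E'
from h import *
n='scene'
im,c=save(n,n+'7.png'); u,v=proj(c,[.499,-.393,.1])[0].astype(int)
cv2.imwrite('pics/%s7z.png'%n,cv2.resize(im[v-45:v+45,u-60:u+60],None,fx=5,fy=5,interpolation=cv2.INTER_CUBIC)[:,:,::-1])
plan(.4995,-.393,.1045)
# lid outline at plate top
s=sensors.observe(); z=s['position'][2]-.0175
n,lab,st,ce=cv2.connectedComponentsWithStats(wood(im))
k=[i for i in range(1,n) if st[i,4]>100 and np.hypot(*(ce[i]-[u,v]))<40]
P=np.vstack([onplane(c,np.argwhere(lab==i)[:,::-1],z)[:,:2] for i in k])*1000
h=cv2.convexHull(P.astype(np.float32)).reshape(-1,2)
print(cv2.minEnclosingCircle(h))
E
```

```text
t 9.68 p [ 0.4972 -0.3922  0.1472] jaw 55.1 q7 1.64 tilt 0.25 w 0.0222 F [ 0.6  1.  -0.5]
  dx 4.28 dy 0.05 dz 0.24 twist 0.000 (alt 0.000)  dist 0.043
((495.50421142578125, -391.7264709472656), 60.992034912109375)
```

View pics/scene7z.png

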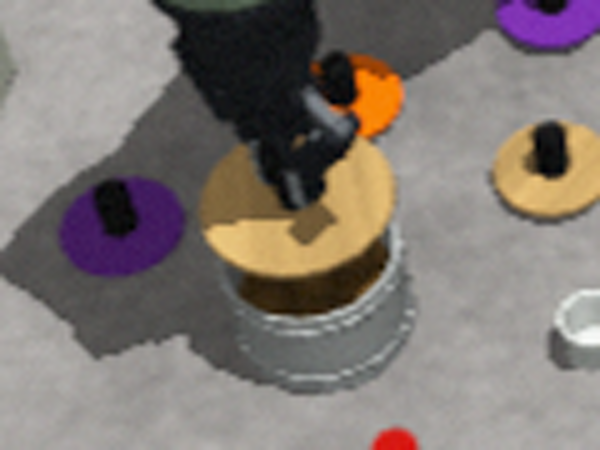

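Call:
arm_command --commands '[{"dx":0.5,"dy":0,"dz":0.3,"twist":0},{"dx":1.5,"dy":0,"dz":0.3,"twist":0},{"dx":2.3,"dy":0,"dz":0.3,"twist":0},{"dx":3,"dy":0,"dz":0.3,"twist":0},{"dx":3.4,"dy":0,"dz":0.3,"twist":0},{"dx":3.8,"dy":0,"dz":0.3,"twist":0},{"dx":4.1,"dy":0,"dz":0.3,"twist":0},{"dx":4.3,"dy":0,"dz":0.3,"twist":0},{"dx":4.3,"dy":0,"dz":0.3,"twist":0},{"dx":4.3,"dy":0,"dz":0.3,"twist":0}]'

```text
clock: 10.52
position: [0.4998, -0.3938, 0.1044]
tool_rot: [1.611, 1.567, 1.001]
force: [0.2, 0.1, -1.1]
grip_width: 0.0218
```

```bash
python3 - <<'E'
from h import *
n='scene'
im,c=save(n,n+'8.png'); u,v=proj(c,[.499,-.393,.1])[0].astype(int)
cv2.imwrite('pics/%s8z.png'%n,cv2.resize(im[v-45:v+45,u-60:u+60],None,fx=5,fy=5,interpolation=cv2.INTER_CUBIC)[:,:,::-1])
plan(.4995,-.393,.1035)
E
```

```text
t 10.57 p [ 0.4998 -0.3938  0.1045] jaw 55.1 q7 1.64 tilt 0.25 w 0.0223 F [-0.   0.1 -1. ]
  dx 0.10 dy 0.05 dz -0.07 twist 0.000 (alt 0.000)  dist 0.001
```

View pics/scene8z.png

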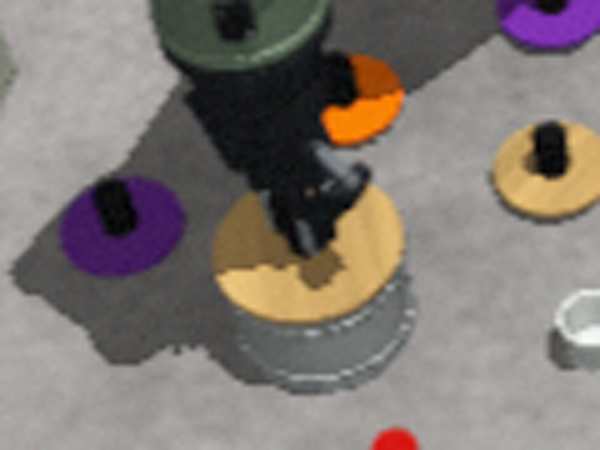

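The disc (centre about (308,253)) sits symmetrically over the can. Releasing and rising.

Call:
arm_command --commands '[{"dx":0,"dy":0,"dz":0,"twist":0},{"dx":0,"dy":0,"dz":0,"twist":0},{"dx":0,"dy":0,"dz":0,"twist":0},{"dx":0,"dy":0,"dz":0,"twist":0},{"dx":-1,"dy":0,"dz":0,"twist":0},{"dx":-3,"dy":0,"dz":0,"twist":0},{"dx":-5,"dy":0,"dz":0,"twist":0},{"dx":-7,"dy":0,"dz":0,"twist":0},{"dx":-8,"dy":0,"dz":0,"twist":0},{"dx":-8,"dy":0,"dz":0,"twist":0}]' --grip -0.3

```text
clock: 11.4
position: [0.5005, -0.3948, 0.1873]
tool_rot: [0.863, 1.565, 0.253]
force: [0.8, 0.1, -0.6]
grip_width: 0.0553
```

```bash
python3 - <<'E'
from h import *
n='scene'
im,c=save(n,n+'9.png'); u,v=proj(c,[.499,-.393,.1])[0].astype(int)
cv2.imwrite('pics/%s9z.png'%n,cv2.resize(im[v-45:v+45,u-60:u+60],None,fx=5,fy=5,interpolation=cv2.INTER_CUBIC)[:,:,::-1])
plan(.3725,-.258,.12)
plan(.3725,-.258,.12,30)
E
```

```text
t 11.45 p [ 0.5    -0.3943  0.1856] jaw 55.1 q7 1.63 tilt 0.28 w 0.0556 F [ 0.  -0.  -0.7]
  dx 6.55 dy 3.85 dz -18.27 twist 0.000 (alt 0.000)  dist 0.198
t 11.45 p [ 0.5    -0.3943  0.1856] jaw 55.1 q7 1.63 tilt 0.28 w 0.0556 F [ 0.  -0.  -0.7]
  dx 6.55 dy 3.85 dz -18.27 twist 0.438 (alt -2.704)  dist 0.198
```

View pics/scene9z.png

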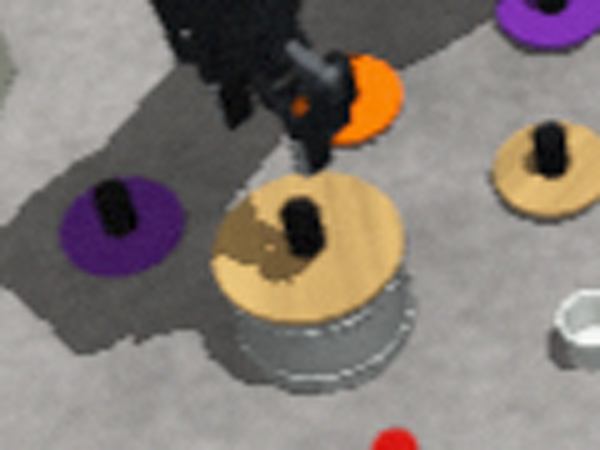

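Call:
arm_command --commands '[{"dx":0,"dy":0.5,"dz":-3,"twist":0.07},{"dx":0,"dy":1,"dz":-6,"twist":0.14},{"dx":0,"dy":2,"dz":-9,"twist":0.21},{"dx":1,"dy":2.5,"dz":-12,"twist":0.28},{"dx":2,"dy":3.2,"dz":-15,"twist":0.35},{"dx":4,"dy":3.6,"dz":-17,"twist":0.42},{"dx":6,"dy":3.85,"dz":-18.3,"twist":0.44},{"dx":6.5,"dy":3.85,"dz":-18.3,"twist":0.44},{"dx":6.5,"dy":3.85,"dz":-18.3,"twist":0.44},{"dx":6.5,"dy":3.85,"dz":-18.3,"twist":0.44}]'

```text
clock: 12.28
position: [0.3727, -0.2584, 0.1204]
tool_rot: [1.621, 1.566, 0.572]
force: [0.9, -0.2, 0.2]
grip_width: 0.0556
```

```bash
python3 - <<'E'
from h import *
im,c=save('wrist','w10.png')
plan(.3725,-.258,.030)
E
```

```text
t 12.33 p [ 0.373  -0.2586  0.1208] jaw 29.9 q7 1.2 tilt 0.29 w 0.0555 F [ 1.  -0.3  0.5]
  dx 9.08 dy -0.06 dz -0.08 twist 0.000 (alt 0.000)  dist 0.091
```

View pics/w10.png

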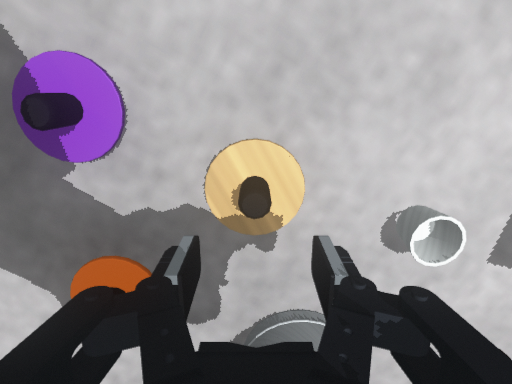

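The wooden small lid's knob is centred at (255,198), and the decoys are clear of the fingers. Descend, grip, lift.

Call:
arm_command --commands '[{"dx":3,"dy":-0.05,"dz":-0.1,"twist":0},{"dx":6,"dy":-0.05,"dz":-0.1,"twist":0},{"dx":8.2,"dy":-0.05,"dz":-0.1,"twist":0},{"dx":9.1,"dy":-0.05,"dz":-0.1,"twist":0},{"dx":9.1,"dy":-0.05,"dz":-0.1,"twist":0},{"dx":9.1,"dy":-0.05,"dz":-0.1,"twist":0}]'

```text
clock: 12.83
position: [0.3728, -0.2584, 0.0304]
tool_rot: [1.42, 1.566, 0.37]
force: [-0.4, -0.9, 1.0]
grip_width: 0.0556
```

Call:
arm_command --commands '[{"dx":0,"dy":0,"dz":0,"twist":0},{"dx":0,"dy":0,"dz":0,"twist":0},{"dx":0,"dy":0,"dz":0,"twist":0},{"dx":0,"dy":0,"dz":0,"twist":0},{"dx":0,"dy":0,"dz":0,"twist":0},{"dx":0,"dy":0,"dz":0,"twist":0}]' --grip 1

```text
clock: 13.33
position: [0.3735, -0.2588, 0.0317]
tool_rot: [1.177, 1.564, 0.127]
force: [-1.8, 1.0, 20.1]
grip_width: 0.0224
```

Call:
arm_command --commands '[{"dx":-2,"dy":0,"dz":0,"twist":0},{"dx":-5,"dy":0,"dz":0,"twist":0},{"dx":-8,"dy":0,"dz":0,"twist":0},{"dx":-11,"dy":0,"dz":0,"twist":0},{"dx":-13,"dy":0,"dz":0,"twist":0},{"dx":-13.5,"dy":0,"dz":0,"twist":0},{"dx":-13.5,"dy":0,"dz":0,"twist":0}]'

```text
clock: 13.92
position: [0.3734, -0.2591, 0.1684]
tool_rot: [1.019, 1.561, -0.03]
force: [0.7, 0.1, -1.0]
grip_width: 0.0219
```

```bash
python3 - <<'E'
from h import *
plan(.6265,.104,.165,60)
E
```

```text
t 13.92 p [ 0.3734 -0.2591  0.1684] jaw 29.9 q7 1.17 tilt 0.59 w 0.0219 F [ 0.7  0.1 -1. ]
  dx 0.59 dy 40.03 dz -18.88 twist -0.526 (alt 2.616)  dist 0.443
```

Call:
arm_command --commands '[{"dx":0,"dy":2,"dz":-1,"twist":0},{"dx":0,"dy":5,"dz":-2.4,"twist":0},{"dx":0,"dy":8.5,"dz":-4,"twist":0},{"dx":0,"dy":12,"dz":-5.7,"twist":0},{"dx":0,"dy":15.5,"dz":-7.3,"twist":0},{"dx":0,"dy":19,"dz":-9,"twist":0},{"dx":0,"dy":22.5,"dz":-10.6,"twist":0},{"dx":0,"dy":26,"dz":-12.3,"twist":0},{"dx":0,"dy":29.5,"dz":-13.9,"twist":0},{"dx":0,"dy":33,"dz":-15.6,"twist":0},{"dx":0,"dy":36,"dz":-17,"twist":0},{"dx":0,"dy":38,"dz":-18,"twist":0}]'

```text
clock: 14.92
position: [0.614, 0.0899, 0.169]
tool_rot: [1.097, 1.562, 0.05]
force: [-0.8, -0.1, 0.8]
grip_width: 0.0218
```

```bash
python3 - <<'E'
from h import *
plan(.6272,.1035,.15)
E
```

```text
t 14.92 p [0.614  0.0899 0.169 ] jaw 30.0 q7 0.43 tilt 0.51 w 0.0218 F [-0.8 -0.1  0.8]
  dx 1.92 dy 1.81 dz -0.52 twist 0.000 (alt 0.000)  dist 0.027
```

Call:
arm_command --commands '[{"dx":0.5,"dy":0.9,"dz":-0.3,"twist":0},{"dx":1.2,"dy":1.6,"dz":-0.5,"twist":0},{"dx":1.9,"dy":1.8,"dz":-0.5,"twist":0},{"dx":1.9,"dy":1.8,"dz":-0.5,"twist":0},{"dx":1.9,"dy":1.8,"dz":-0.5,"twist":0}]'

```text
clock: 15.33
position: [0.6265, 0.1014, 0.1494]
tool_rot: [0.975, 1.563, -0.073]
force: [0.3, -0.9, -0.3]
grip_width: 0.0222
```

```bash
python3 - <<'E'
from h import *
n='scene'
im,c=save(n,n+'11.png'); u,v=proj(c,[.6265,.104,.1])[0].astype(int)
cv2.imwrite('pics/%s11z.png'%n,cv2.resize(im[v-45:v+45,u-60:u+60],None,fx=5,fy=5,interpolation=cv2.INTER_CUBIC)[:,:,::-1])
plan(.6272,.1035,.1097)
s=sensors.observe(); z=s['position'][2]-.0177
n,lab,st,ce=cv2.connectedComponentsWithStats(wood(im))
k=[i for i in range(1,n) if st[i,4]>60 and np.hypot(*(ce[i]-proj(c,[.6265,.104,z])[0]))<22]
P=np.vstack([onplane(c,np.argwhere(lab==i)[:,::-1],z)[:,:2] for i in k])*1000
h=cv2.convexHull(P.astype(np.float32)).reshape(-1,2)
print(cv2.minEnclosingCircle(h))
E
```

```text
t 15.38 p [0.6268 0.1016 0.15  ] jaw 29.9 q7 0.42 tilt 0.47 w 0.0219 F [ 1.2 -0.2 -0.6]
  dx 4.03 dy 0.11 dz -0.16 twist 0.000 (alt 0.000)  dist 0.040
((643.77880859375, 125.52958679199219), 25.814571380615234)
```

View pics/scene11z.png

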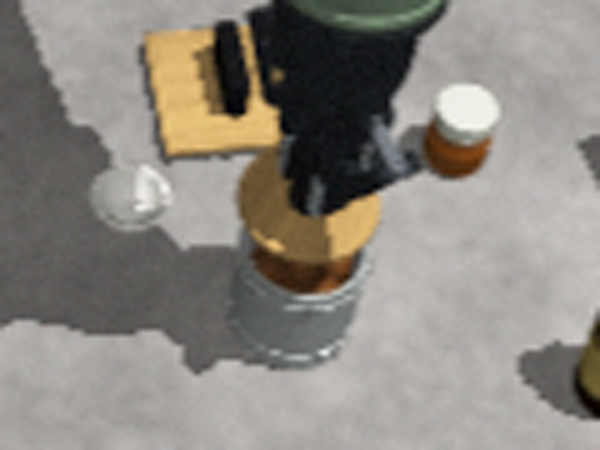

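```bash
python3 - <<'E'
from h import *
c=info('scene'); u,v=proj(c,[.6265,.104,.1])[0].astype(int)
px=np.array([(236,200),(383,205),(310,261)])/5-.4+np.array([u-60,v-45])
P=onplane(c,px,.1323)[:,:2]*1000; print(P.round(1)); print(P[:2].mean(0),P[2,0]-41)
E
```

```text
[[627.8  60.9]
 [628.6 144.1]
 [667.2 100.2]]
[628.22802645 102.52890499] 626.2426003494995
```

Call:
arm_command --commands '[{"dx":0.5,"dy":0.1,"dz":-0.15,"twist":0},{"dx":1.5,"dy":0.1,"dz":-0.15,"twist":0},{"dx":2.3,"dy":0.1,"dz":-0.15,"twist":0},{"dx":2.9,"dy":0.1,"dz":-0.15,"twist":0},{"dx":3.3,"dy":0.1,"dz":-0.15,"twist":0},{"dx":3.6,"dy":0.1,"dz":-0.15,"twist":0},{"dx":3.9,"dy":0.1,"dz":-0.15,"twist":0},{"dx":4.05,"dy":0.1,"dz":-0.15,"twist":0},{"dx":4.05,"dy":0.1,"dz":-0.15,"twist":0},{"dx":4.05,"dy":0.1,"dz":-0.15,"twist":0}]'

```text
clock: 16.22
position: [0.6273, 0.1034, 0.1096]
tool_rot: [1.027, 1.562, -0.022]
force: [-0.3, 0.2, -0.8]
grip_width: 0.0218
```

```bash
python3 - <<'E'
from h import *
n='scene'
im,c=save(n,n+'12.png'); u,v=proj(c,[.6265,.104,.1])[0].astype(int)
cv2.imwrite('pics/%s12z.png'%n,cv2.resize(im[v-45:v+45,u-60:u+60],None,fx=5,fy=5,interpolation=cv2.INTER_CUBIC)[:,:,::-1])
plan(.6272,.1035,.1087)
E
```

```text
t 16.27 p [0.6273 0.1034 0.1097] jaw 29.9 q7 0.43 tilt 0.49 w 0.0223 F [-0.2 -0.1 -1. ]
  dx 0.10 dy -0.01 dz -0.01 twist 0.000 (alt 0.000)  dist 0.001
```

View pics/scene12z.png

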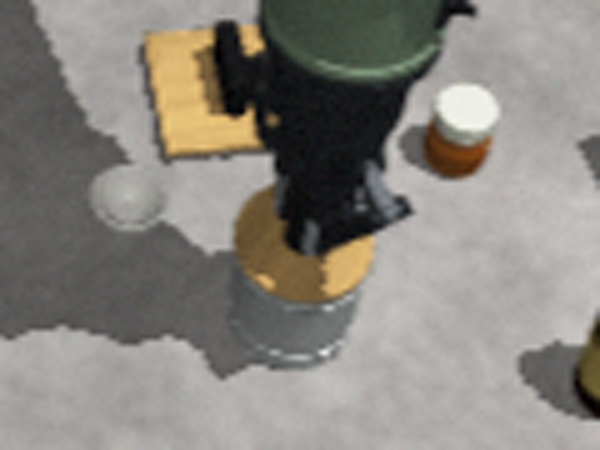

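The disc (234–376 wide) is centred over the can with no load. Release.

Call:
arm_command --commands '[{"dx":0,"dy":0,"dz":0,"twist":0},{"dx":0,"dy":0,"dz":0,"twist":0},{"dx":0,"dy":0,"dz":0,"twist":0},{"dx":0,"dy":0,"dz":0,"twist":0},{"dx":-1,"dy":0,"dz":0,"twist":0},{"dx":-3,"dy":0,"dz":0,"twist":0},{"dx":-5,"dy":0,"dz":0,"twist":0},{"dx":-7,"dy":0,"dz":0,"twist":0},{"dx":-8,"dy":0,"dz":0,"twist":0},{"dx":-8,"dy":0,"dz":0,"twist":0}]' --grip -0.3

```text
clock: 17.1
position: [0.6277, 0.1035, 0.1925]
tool_rot: [1.119, 1.559, 0.07]
force: [0.5, -0.0, -1.1]
grip_width: 0.0559
```

```bash
python3 - <<'E'
from h import *
n='scene'
im,c=save(n,n+'13.png'); u,v=proj(c,[.6265,.104,.1])[0].astype(int)
cv2.imwrite('pics/%s13z.png'%n,cv2.resize(im[v-45:v+45,u-60:u+60],None,fx=5,fy=5,interpolation=cv2.INTER_CUBIC)[:,:,::-1])
plan(.459,.0755,.12,97.5)
E
```

```text
t 17.15 p [0.6271 0.1035 0.1908] jaw 29.9 q7 0.41 tilt 0.6 w 0.0551 F [-0.2  0.3 -0.1]
  dx 6.90 dy -16.03 dz -5.99 twist -1.179 (alt 1.962)  dist 0.185
```

View pics/scene13z.png

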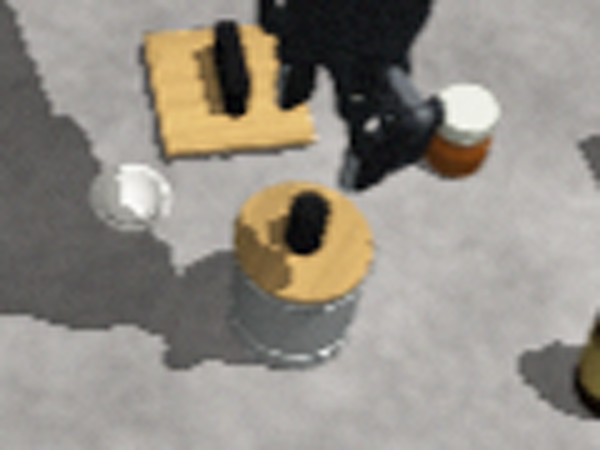

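Call:
arm_command --commands '[{"dx":0,"dy":-3,"dz":-1.1,"twist":-0.11},{"dx":0,"dy":-6,"dz":-2.2,"twist":-0.22},{"dx":0,"dy":-9,"dz":-3.3,"twist":-0.33},{"dx":1,"dy":-12,"dz":-4.5,"twist":-0.44},{"dx":2,"dy":-14,"dz":-5.3,"twist":-0.55},{"dx":4,"dy":-16,"dz":-6,"twist":-0.66},{"dx":6,"dy":-16,"dz":-6,"twist":-0.77},{"dx":6.9,"dy":-16,"dz":-6,"twist":-0.88},{"dx":6.9,"dy":-16,"dz":-6,"twist":-0.99},{"dx":6.9,"dy":-16,"dz":-6,"twist":-1.1},{"dx":6.9,"dy":-16,"dz":-6,"twist":-1.18},{"dx":6.9,"dy":-16,"dz":-6,"twist":-1.18}]'

```text
clock: 18.15
position: [0.4586, 0.0755, 0.1192]
tool_rot: [-0.082, 1.562, 0.053]
force: [-0.6, -0.3, 0.1]
grip_width: 0.0555
```

```bash
python3 - <<'E'
from h import *
im,c=save('wrist','w14.png')
plan(.459,.0752,.030,97.5)
E
```

```text
t 18.2 p [0.4587 0.0755 0.1194] jaw 97.5 q7 1.34 tilt 0.52 w 0.0555 F [ 0.2 -0.1 -0.2]
  dx 8.94 dy -0.03 dz -0.06 twist -0.001 (alt 3.141)  dist 0.089
```

View pics/w14.png

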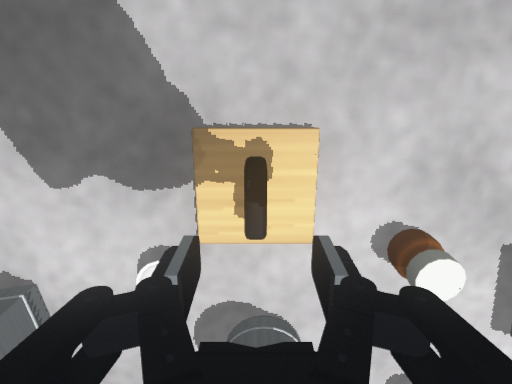

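The rib is upright at u≈256 and the plate is square to the jaws. Descend, grip, lift.

Call:
arm_command --commands '[{"dx":3,"dy":0,"dz":-0.05,"twist":0},{"dx":6,"dy":0,"dz":-0.05,"twist":0},{"dx":8,"dy":0,"dz":-0.05,"twist":0},{"dx":8.9,"dy":0,"dz":-0.05,"twist":0},{"dx":8.9,"dy":0,"dz":-0.05,"twist":0},{"dx":8.9,"dy":0,"dz":-0.05,"twist":0}]'

```text
clock: 18.7
position: [0.4589, 0.0755, 0.0306]
tool_rot: [-0.106, 1.562, 0.023]
force: [-0.2, -0.1, 0.3]
grip_width: 0.0555
```

Call:
arm_command --commands '[{"dx":0,"dy":0,"dz":0,"twist":0},{"dx":0,"dy":0,"dz":0,"twist":0},{"dx":0,"dy":0,"dz":0,"twist":0},{"dx":0,"dy":0,"dz":0,"twist":0},{"dx":0,"dy":0,"dz":0,"twist":0},{"dx":0,"dy":0,"dz":0,"twist":0}]' --grip 1

```text
clock: 19.2
position: [0.4594, 0.0756, 0.0316]
tool_rot: [-0.073, 1.561, 0.055]
force: [-2.5, 0.0, 14.6]
grip_width: 0.0154
```

Call:
arm_command --commands '[{"dx":-2,"dy":0,"dz":0,"twist":0},{"dx":-5,"dy":0,"dz":0,"twist":0},{"dx":-8,"dy":0,"dz":0,"twist":0},{"dx":-11,"dy":0,"dz":0,"twist":0},{"dx":-13,"dy":0,"dz":0,"twist":0},{"dx":-13.5,"dy":0,"dz":0,"twist":0},{"dx":-13.5,"dy":0,"dz":0,"twist":0}]'

```text
clock: 19.78
position: [0.4588, 0.0756, 0.1681]
tool_rot: [-0.028, 1.558, 0.1]
force: [-0.9, -0.4, 0.1]
grip_width: 0.0149
```

```bash
python3 - <<'E'
from h import *
plan(.5265,.380,.14,104.5)
E
```

```text
t 19.78 p [0.4588 0.0756 0.1681] jaw 97.3 q7 1.35 tilt 0.76 w 0.0149 F [-0.9 -0.4  0.1]
  dx 2.94 dy 29.33 dz 10.56 twist -0.125 (alt 3.017)  dist 0.313
```

Call:
arm_command --commands '[{"dx":0,"dy":1.5,"dz":0.5,"twist":-0.02},{"dx":0,"dy":4,"dz":1.4,"twist":-0.04},{"dx":0,"dy":7.3,"dz":2.6,"twist":-0.06},{"dx":0,"dy":10.6,"dz":3.8,"twist":-0.08},{"dx":0,"dy":13.9,"dz":5,"twist":-0.1},{"dx":0,"dy":17.2,"dz":6.2,"twist":-0.125},{"dx":0,"dy":20.5,"dz":7.4,"twist":-0.125},{"dx":0,"dy":23.8,"dz":8.6,"twist":-0.125},{"dx":0.8,"dy":26.5,"dz":9.6,"twist":-0.125},{"dx":1.6,"dy":28.5,"dz":10.3,"twist":-0.125},{"dx":2.4,"dy":29.3,"dz":10.6,"twist":-0.125},{"dx":2.4,"dy":29.3,"dz":10.6,"twist":-0.125}]'

```text
clock: 20.78
position: [0.525, 0.3816, 0.1417]
tool_rot: [-0.293, 1.561, -0.037]
force: [-0.5, 0.5, -1.3]
grip_width: 0.0151
```

```bash
python3 - <<'E'
from h import *
for n in ('scene','top'):
  im,c=save(n,n+'15.png'); u,v=proj(c,[.5265,.380,.1])[0].astype(int)
  cv2.imwrite('pics/%s15z.png'%n,cv2.resize(im[v-45:v+45,u-60:u+60],None,fx=5,fy=5,interpolation=cv2.INTER_CUBIC)[:,:,::-1]); print(u,v)
plan(.5265,.380,.0946,104.5)
E
```

```text
403 206
122 163
t 20.88 p [0.5262 0.3789 0.1439] jaw 104.5 q7 1.02 tilt 0.65 w 0.0151 F [ 0.1 -1.2 -0.9]
  dx 4.93 dy 0.11 dz 0.00 twist 0.000 (alt -3.141)  dist 0.049
```

View pics/scene15z.png

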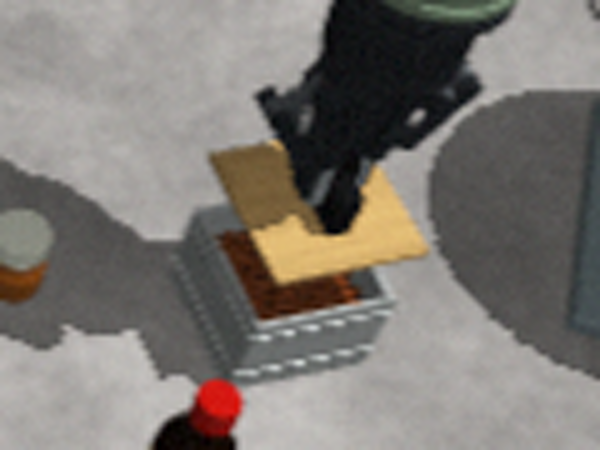

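View pics/top15z.png

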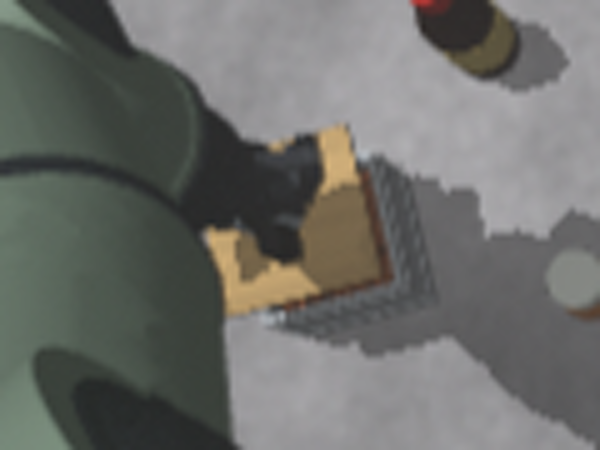

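```bash
python3 - <<'E'
from h import *
c=info('scene')
px=np.array([(208,153),(277,284),(431,248)])/5-.4+np.array([403-60,206-45])
P=onplane(c,px,.1255)[:,:2]*1000; print(P.round(1),P[[0,2]].mean(0).round(1))
e=np.diff(P,axis=0);print(np.linalg.norm(e,axis=1),np.degrees(np.arctan2(e[:,1],e[:,0])))
c=info('top')
px=np.array([(348,125),(392,280),(227,317)])/5-.4+np.array([122-60,163-45])
P=onplane(c,px,.1255)[:,:2]*1000; print(P.round(1),P[[0,2]].mean(0).round(1))
e=np.diff(P,axis=0);print(np.linalg.norm(e,axis=1),np.degrees(np.arctan2(e[:,1],e[:,0])))
plan(.5265,.380,.0946,104.5)
E
```

```text
[[489.9 321. ]
 [585.8 345.3]
 [557.1 440.9]] [523.5 381. ]
[98.99702558 99.84444195] [ 14.2108603  106.74633748]
[[584.7 343.6]
 [488.1 313.5]
 [466.6 413.8]] [525.6 378.7]
[101.15769115 102.6184991 ] [-162.66112363  102.11421806]
t 20.88 p [0.5262 0.3789 0.1439] jaw 104.5 q7 1.02 tilt 0.65 w 0.0151 F [ 0.1 -1.2 -0.9]
  dx 4.93 dy 0.11 dz 0.00 twist 0.000 (alt -3.141)  dist 0.049
```

Call:
arm_command --commands '[{"dx":0.5,"dy":0.1,"dz":0.1,"twist":0},{"dx":1.5,"dy":0.1,"dz":0.1,"twist":0},{"dx":2.5,"dy":0.1,"dz":0.1,"twist":0},{"dx":3.3,"dy":0.1,"dz":0.1,"twist":0},{"dx":3.8,"dy":0.1,"dz":0.1,"twist":0},{"dx":4.2,"dy":0.1,"dz":0.1,"twist":0},{"dx":4.6,"dy":0.1,"dz":0.1,"twist":0},{"dx":4.9,"dy":0.1,"dz":0.1,"twist":0},{"dx":4.9,"dy":0.1,"dz":0.1,"twist":0},{"dx":4.9,"dy":0.1,"dz":0.1,"twist":0}]'

```text
clock: 21.72
position: [0.5275, 0.3801, 0.095]
tool_rot: [-0.297, 1.559, -0.043]
force: [-0.1, 0.1, -0.6]
grip_width: 0.0151
```

```bash
python3 - <<'E'
from h import *
for n in ('scene',):
  im,c=save(n,n+'16.png'); u,v=proj(c,[.5265,.380,.1])[0].astype(int)
  cv2.imwrite('pics/%s16z.png'%n,cv2.resize(im[v-45:v+45,u-60:u+60],None,fx=5,fy=5,interpolation=cv2.INTER_CUBIC)[:,:,::-1])
plan(.5265,.380,.0936,104.5)
E
```

```text
t 21.77 p [0.5276 0.3802 0.0952] jaw 104.5 q7 1.0 tilt 0.67 w 0.0148 F [-0.3 -0.1 -1.1]
  dx 0.16 dy 0.01 dz -0.11 twist 0.000 (alt -3.141)  dist 0.002
```

View pics/scene16z.png

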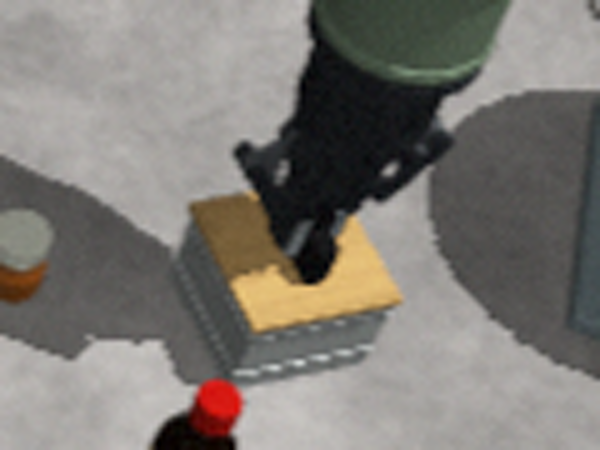

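The plate, corners (190,205), (255,335) and (402,298), overlaps the can evenly. Release and rise high.

Call:
arm_command --commands '[{"dx":0.1,"dy":0,"dz":0,"twist":0},{"dx":0.1,"dy":0,"dz":0,"twist":0},{"dx":0.1,"dy":0,"dz":0,"twist":0},{"dx":0.1,"dy":0,"dz":0,"twist":0},{"dx":-1,"dy":0,"dz":0,"twist":0},{"dx":-3,"dy":0,"dz":0,"twist":0},{"dx":-5,"dy":0,"dz":0,"twist":0},{"dx":-8,"dy":0,"dz":0,"twist":0},{"dx":-11,"dy":0,"dz":-2,"twist":0},{"dx":-13,"dy":0,"dz":-5,"twist":0},{"dx":-13,"dy":0,"dz":-8,"twist":0},{"dx":-13,"dy":0,"dz":-11,"twist":0}]' --grip -0.3

```text
clock: 22.77
position: [0.4188, 0.3526, 0.226]
tool_rot: [-0.129, 1.557, 0.124]
force: [0.1, 0.6, -0.3]
grip_width: 0.0554
```

Call:
arm_command --commands '[{"dx":0,"dy":0,"dz":-3,"twist":0},{"dx":0,"dy":3,"dz":-4,"twist":0},{"dx":0,"dy":6,"dz":-6,"twist":0},{"dx":0,"dy":9,"dz":-8,"twist":0},{"dx":0,"dy":12,"dz":-9,"twist":0},{"dx":0,"dy":12,"dz":-9,"twist":0}]'

```text
clock: 23.27
position: [0.297, 0.4511, 0.2256]
tool_rot: [0.11, 1.557, 0.37]
force: [-0.3, -0.2, -0.2]
grip_width: 0.0555
```

```bash
python3 - <<'E'
from h import *
for n in ('scene','top'):
  im,c=save(n,n+'17.png'); np.save(n+'17.npy',im)
  cv2.imwrite('pics/%s17z.png'%n,cv2.resize(im[130:300,90:450] if n=='scene' else im[80:260,90:420],None,fx=2.2,fy=2.2,interpolation=cv2.INTER_CUBIC)[:,:,::-1])
  m=wood(im); k,lab,st,ce=cv2.connectedComponentsWithStats(m)
  for nm,x,y,z in (('LL',.499,-.393,.086),('LS',.6265,.104,.091),('LQ',.5265,.38,.076),('LO',.655,-.133,.091)):
    p=proj(c,[x,y,z])[0]
    for i in range(1,k):
      if st[i,4]>150 and np.hypot(*(ce[i]-p))<12:
        q=onplane(c,np.argwhere(lab==i)[:,::-1],z)[:,:2]*1000; h=cv2.convexHull(q.astype(np.float32))
        r=cv2.minAreaRect(h); e=cv2.minEnclosingCircle(h); print(n,nm,'rect',np.round(r[0],1),np.round(r[1],1),round(r[2],1),'circ',np.round(e[0],1),round(e[1],1))
plan(.5,.38,.2)
E
```

```text
scene LL rect [ 499.4 -392.6] [117.5 118.3] 1.9 circ [ 499.6 -392.7] 60.1
scene LS rect [627.1 104.9] [78.5 82.8] 87.4 circ [627.1 104. ] 41.5
scene LQ rect [527.1 379.9] [100.  99.] 14.8 circ [527.1 380. ] 67.8
scene LO rect [ 655.4 -132.4] [131.7  79.1] 16.0 circ [ 655.5 -131.8] 74.3
top LL rect [ 499.3 -391.8] [113.8 116.4] 87.9 circ [ 498.7 -392.2] 58.8
top LS rect [627.6 104.1] [78.1 76.1] 0.2 circ [627.4 104.4] 40.3
top LQ rect [527.8 380.6] [98.  97.5] 14.6 circ [528.4 380.5] 66.7
top LO rect [ 655.2 -132.5] [129.9  77.5] 16.6 circ [ 654.9 -132.5] 73.4
t 23.37 p [0.3008 0.4471 0.2252] jaw 104.6 q7 0.63 tilt 0.82 w 0.0557 F [0.3 0.  0.5]
  dx 2.79 dy -11.52 dz 17.54 twist 0.000 (alt 0.000)  dist 0.212
```

View pics/scene17z.png

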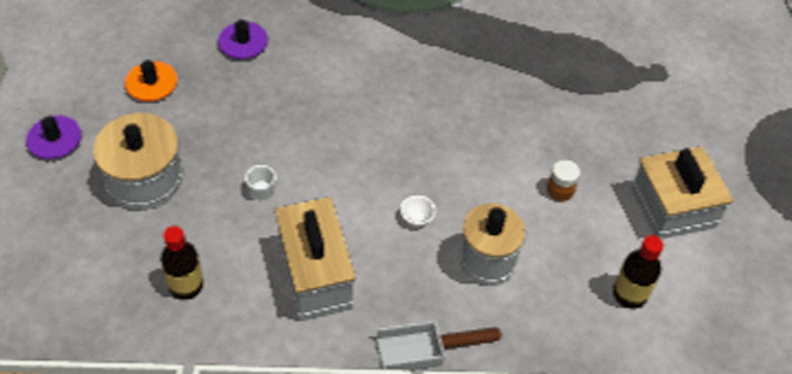

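View pics/top17z.png

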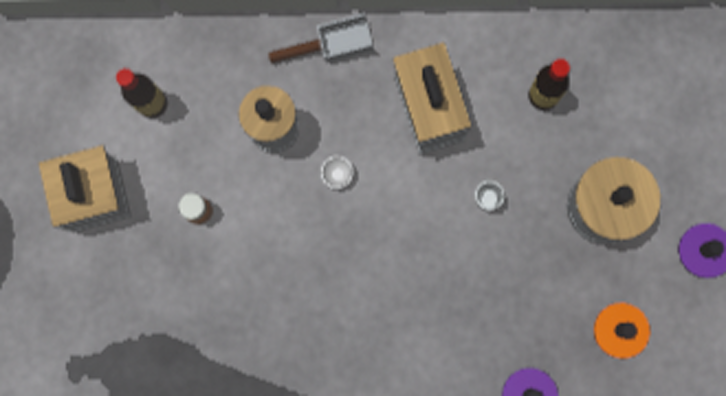

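All four lids sit flat within about 2 mm of their can centres in both views. The bottles and decoys are where they were, and the arm is clear.

```bash
python3 - <<'E'
from h import *
print(order.job_done())
E
```

```text
the job is handed in; nothing more can be done
None
```

All four wooden lids are back on their matching canisters, and I handed the job in at about 23 s of the 112 s allowed.

- **Seating:** In the last scene and top pictures, each lid's outline, taken at its seated height, was the right size. Each centre was within about 2 mm of the canister centre I measured at the start. The two views differed by up to 1.5 mm, within the calibration error. I checked height and tilt only from these pictures, not directly.
- **Canisters and bottles:** The canisters, both sauce bottles, and the orange and purple look-alikes showed no visible movement. I didn't measure the bottles again at the end.
- **Forces:** Closing on the knobs and ribs gave brief vertical loads of 15–20 N, well under the limits. The force readings just before each release showed no contact load.

No check failed. At the end the tool had drifted about 0.8° from vertical, but the lids still looked flat. One pair of move calls was refused at the start because the rows were missing values; I resent them, and the arm did not move in between.

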